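Clip a satinwood offcut on the light box and hold its sprung glass top just below balance

TASK

Slide one end of the satinwood offcut well under the spring clip's jaw on the shut light box, square and centred, and let go so that the jaw closes on it. Then raise the frosted glass top by its brass pull bar until it is clearly past its balance point and wants to spring open, without letting it swing wide open or flinging it, and ease it back to just below that point, where it would drop shut if let go. Finish still holding the bar there, steady, with the offcut still clipped and the jar, divider and burnishing stick left alone.

Things in the scene. Friction and masses are not known exactly. Their poses are not given: they have to be found in the camera images.
- lightbox: Fixed light box of mid-brown wood, white frosted glass top, 240 (x) x 280 (y) mm, case 54 mm high, 66 mm to the top of the shut lid. Origin: centre of its underside on the bench; x points from the front (pull bar, nearer the robot) to the hinge side, z up; turned up to 0.2 rad about z. The brass knob on its -y side sets the spring; leave it.
- lid (a joint): Lid angle (rad) about the box's +y: 0 shut, grows as the front edge rises, stop 1.45. With the offcut clipped on, it drops shut below its balance point at 0.85 (+-0.02) and springs open above it. Just below balance: 0.63 to 0.81. Clearly past: 0.91 or more, for a moment. Wide open: above 1.3. Faster than 2 rad/s is flinging.
- lid_hinge (a point): Middle of the hinge line, 120 mm along the box's x from its origin and 54 mm above the bench; axes turn with the lid (as the box's when shut; the lid reaches along -x of this frame).
- pull (a point): Round brass bar, 110 mm long (y), 12 mm thick, on two 10 mm posts 96 mm apart over the lid's front rail. Origin: middle of the bar, 40 mm above the lid's top (106 mm above the bench when shut), at x -226, z +52 mm in the hinge frame. Turns with the lid and may turn in the grip. Lifting takes 2 N when shut, 0 at balance; at 1.1 rad it pushes open with 1 N.
- clip_mouth (a point): Point on the glass under the clip's lip line, on the lid's centre line, at x -69, z +12 mm in the hinge frame, axes as that frame. The offcut goes in along +x, flat on the glass, up to a brass stop 37 mm beyond; 120 mm of clear glass lies between flare and bar. Well under: its end at least 10 mm past this point; centred within 12 mm, square within 0.2 rad.
- jaw (a joint): Opening angle (rad) of the clip's jaw: 0 closed, lip 3 mm above the glass; 0.16 when closed on the 10 mm thick offcut; stop at 0.9.
- jaw_pivot (a point): Steel sprung jaw, 40 mm wide. From the lip a flare slopes up at 28 degrees towards the pull bar, its edge 27 mm out and 17 mm above the glass: a board pushed in along the glass lifts the jaw (5 to 17 N), which then grips with 2.5 N. Top 30 mm above the glass, 38 mm with the offcut in. Origin: pivot, 7 mm above the glass, 45 mm beyond clip_mouth.
- offcut: Loose yellow satinwood board, 90 (x) x 40 (y) x 10 (z) mm, about 35 g, starting flat on the bench to the left or right of the light box. Origin: centre of its underside. Either end may go into the clip.
- jar: Bystander: brown stoneware jar with wooden stopper, 76 mm wide, 120 mm high, standing on the other side of the light box. Origin: centre of its underside. Leave it where it stands.
- divider: Bystander: steel divider lying on the bench, about 150 x 45 x 15 mm. Origin: its middle, underside. Leave it.
- stick: Bystander: carved fruitwood burnishing stick, 170 mm long, 22 mm thick, lying on the bench in front of the light box. Origin: its middle, underside. Leave it.
Things that resemble listed ones, but are neither listed nor needed, are in the scene too. Several things have the shape of the offcut; the one meant has the colours described above.

How it is judged:
On the way, in this order (a step that is already met when the one before it is completed fails the run):
1. the offcut lies in the closed clip on the shut lid, let go (x of offcut in the frame of clip_mouth between -0.035 and -0.004 m and y of offcut in the frame of clip_mouth between -0.012 and 0.012 m and z of offcut in the frame of clip_mouth between -0.004 and 0.005 m and angle between the x axis of offcut and the x axis of clip_mouth, either way round below 0.2 rad and value of joint jaw above 0.1 rad and contact force between jaw and offcut above 0.8 N and contact force between the fingers and offcut below 0.1 N and value of joint lid below 0.08 rad), for 0.2 s.
2. the lid is held past its balance point by the bar (value of joint lid above 0.91 rad and contact force between the fingers and lid above 0.2 N and distance between the grasp point and pull below 0.06 m and contact force between jaw and offcut above 0.8 N), for 0.2 s.
At the end, for the whole second after the job is handed in: Fingers still on the brass bar, lid steady at 0.63 to 0.81 rad (balance 0.85) after being past 0.91; the offcut, untouched by the fingers, flat in the closed clip, its end at least 10 mm past the lip line, within 12 mm of centre and 0.2 rad of square (x of offcut in the frame of clip_mouth between -0.035 and -0.004 m and y of offcut in the frame of clip_mouth between -0.012 and 0.012 m and z of offcut in the frame of clip_mouth between -0.004 and 0.005 m and angle between the x axis of offcut and the x axis of clip_mouth, either way round below 0.2 rad and value of joint jaw above 0.1 rad and contact force between jaw and offcut above 0.8 N and contact force between the fingers and offcut below 0.1 N and value of joint lid between 0.63 and 0.81 rad and velocity of joint lid between -0.05 and 0.05 rad/s and contact force between the fingers and lid above 0.2 N and distance between the grasp point and pull below 0.06 m); the arm keeps its last pose, push and grip.
It fails at once if the lid swings wide open (above 1.3 rad) (value of joint lid above 1.3 rad).
It fails at once if the lid is flung or slammed (over 2 rad/s) (velocity of joint lid above 2 rad/s or velocity of joint lid below -2 rad/s).
It fails at once if jar, divider or stick moved more than 30 mm, or the jar tipped (distance of any of jar, divider, stick from where it was at the start of the episode above 0.03 m or angle between jar's own z axis and vertical above 0.4 rad).
It also fails if it takes over 64 s, if anything falls off the work surface, if the arm or the gripper's body presses on something with over 40 N, if the wrist force passes 120 N, or if a joint passes its speed limit or range.

ROBOT

A 6-joint arm with a two-finger parallel gripper is mounted at the origin on the work surface. World frame = base frame: x ahead of the robot, y to its left, z up, the work surface at z = 0. Lengths are in m, angles in rad, forces in N, time in s.
With the tool pointing down it reaches from about 0.3 to 0.875 m from the base axis. Payload 6.4 kg.
Tool frame: the origin (TCP) lies between the finger pads; the fingertips stand 22 mm ahead of it and the grasp point (between the pads) lies 3 mm ahead of it; z points along the fingers, y is the line along which they close (so a half turn about z gives the same grasp; the last joint's range is limited). The gripper opens to 85 mm and grips with 20 to 120 N. Pads are 22 mm wide; open, the fingers measure 114 mm over their backs; the gripper's body (76 mm by 85 mm) begins 54 mm behind the grasp point. The pads swing forward as they close: fully open they stand 13 mm farther back than shut.
Start: joints at [1.131, 0.181, 1.607, -0, 1.354, -0.206], TCP at [0.133, 0.559, 0.253] pointing down, gripper open.
Joint ranges: [-2.99, 2.99], [-0.89, 2.07], [0.3, 2.58], [-1.14, 4.28], [0, 2.63], [-3.12, 3.12]. Speed limits (rad/s): [2.57, 2.57, 3.01, 3.14, 3.14, 3.14].

INTERFACE

Orientations are given as a unit quaternion [w, x, y, z].
In Python, from bench import ctrl, imaging, workorder gives the robot as it stands.
- The arm moves only by the shell command python3 -m pendant 'ROWS' [OPENING]. ROWS is JSON, a list of rows, each a list of 4 numbers: the shift along the tool's x, y, z in cm, then the turn about the tool's z in degrees. In form: [[dx, dy, dz, roll], ...]. A call has 1 to 12 rows; each row is the pose to reach, as a shift and turn from the pose commanded when the call began, along the tool's axes at that moment; what a row does not reach only later rows make up. A row lasts 1/12 s, in which the tool goes at most 41.7 mm and 7.16 degrees, less where a joint would pass 70% of its speed; a pose out of reach is approached as far as the arm can. A call with a gripper value outside its range is refused whole. OPENING is the opening, from 0 (shut) to 1 (fully open), set as the call begins (- or left out, the last holds). The fingers move at their own pace and stop on an object; the grip force is fixed at half the most. Time passes only in rows, so rows that repeat a pose let the fingers close. It gives the time, the measured TCP pose, the force, the opening and the grip force at its end, in the units of the state.
- ctrl.get_obs(): the state, without advancing time (a new reading comes with each control period).
- imaging.camera(name): name is "scene" or "top"; returns the picture (400x640x3 uint8, red, green, blue); there is no depth.
- imaging.camera_info(name): a dict with "K" (3x3 intrinsics, pixels), "T" (4x4, takes a point from camera to world coordinates). Camera axes: x right, y up, looking along -z (the intrinsics and any distortion apply to the point x, -y, -z); pixel columns grow to the right and rows downward; lengths in m; the calibration is good to about 2 mm. A picture is of the moment at which its call begins. camera_info takes no time and is no camera call.
- workorder.hand_in(): hands the job in; it is judged then, once.
The state is a dict: "time_s": time; "q": joint angles; "dq": joint speeds; "joint_efforts": joint torques, N m; "eef_pos": TCP position; "eef_rot": TCP orientation; "wrist_force": force on the tool from outside, world axes, zero at the start; "torque": the same for the moment, N m; "opening": opening from 0.0 (shut) to 1.0 (fully open); "grasp_force": force on a finger pad.
Only numpy, scipy, OpenCV 4.12 (cv2) and the standard library are available. Lean on these libraries where they do the work, as an engineer would, in place of code of your own. Each camera call takes 0.05 s, during which the arm holds its last target. There are 200 camera calls.

## Working session

There is one attempt and no reset: what is moved stays moved. The work goes in short steps, Python scripts to look and compute and a shell command to move; the robot and the scene stay as the last step left them, time stands still between calls to the robot, and variables do not carry over. Pictures are saved under pics/ and viewed, at most 10 in all, crops included, and the job is handed in when it is done.

```bash
ls; mkdir -p pics; python3 - <<'E'
from bench import ctrl, imaging
import cv2
for n in ("scene","top"):
    cv2.imwrite(f"pics/{n}0.png",imaging.camera(n)[:,:,::-1]); i=imaging.camera_info(n); print(n,i)
print(ctrl.get_obs())
E
```

```text
pics
scene {'K': array([[495.87105986,   0.        , 317.56793753],
       [  0.        , 495.87105986, 197.00977325],
       [  0.        ,   0.        ,   1.        ]]), 'T': array([[ 0.03371128, -0.7917614 ,  0.60989953,  1.43722992],
       [ 0.99939431,  0.02143282, -0.02741629, -0.05717758],
       [ 0.0086353 ,  0.61045435,  0.79200437,  1.23631112],
       [ 0.        ,  0.        ,  0.        ,  1.        ]])}
top {'K': array([[370.639869  ,   0.        , 320.41671008],
       [  0.        , 370.639869  , 194.10678751],
       [  0.        ,   0.        ,   1.        ]]), 'T': array([[-0.00671859,  0.99584392, -0.09082816,  0.47465965],
       [-0.99993612, -0.00751615, -0.00844182, -0.05137543],
       [-0.00908941,  0.09076564,  0.9958308 ,  0.99165663],
       [ 0.        ,  0.        ,  0.        ,  1.        ]])}
{'time_s': 0.1, 'q': array([ 1.13069571e+00,  1.81452252e-01,  1.60789519e+00, -1.77009750e-06,
        1.35378302e+00, -2.06316885e-01]), 'dq': array([ 0.00154644, -0.00280309, -0.00210831, -0.00036038, -0.00160637,
       -0.00080625]), 'joint_efforts': array([ 2.92424356e-04, -4.45876050e+01, -3.52237022e+01, -2.44134280e-04,
        4.15769638e-03, -1.67372974e-05]), 'eef_pos': array([0.13300141, 0.55894362, 0.25248856]), 'eef_rot': array([-2.43392114e-04,  1.16625628e-01,  9.93175650e-01, -7.29363422e-04]), 'wrist_force': array([-0.0833666 ,  0.66213741,  0.18116934]), 'torque': array([ 0.05240415, -0.03158032, -0.02204047]), 'grasp_force': 0.0, 'opening': 0.9970283171163817}
```

View pics/top0.png

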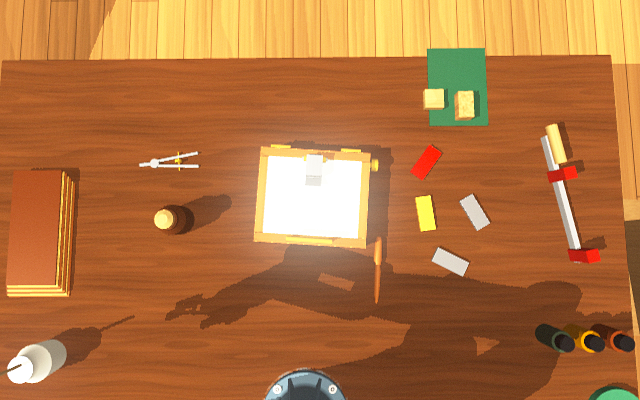

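View pics/scene0.png

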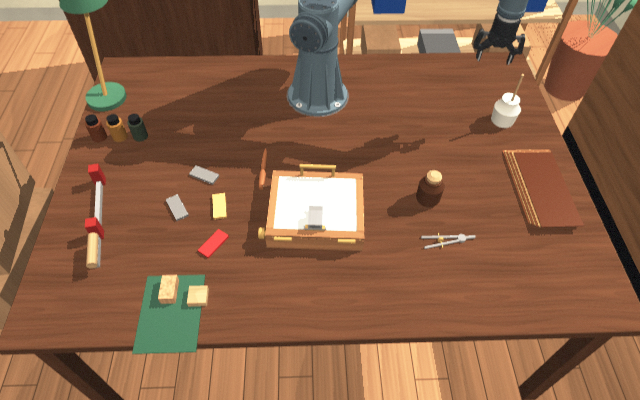

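Top view: the yellow board is at (426,213). The lookalikes are red (426,162), grey (475,212), grey (450,261), and the pale blocks at (433,99) and (465,105). The yellow one fits the description. The clip is at (314,170), the bar at about (310,240), the stick at (378,270), the jar at (168,220) and the divider at (170,160).

```bash
cat > h.py <<'E'
import numpy as np, cv2
from bench import ctrl, imaging
from scipy.spatial.transform import Rotation as R
def ray(n,uv):
    i=imaging.camera_info(n);K,T=i["K"],i["T"];uv=np.atleast_2d(uv).astype(float)
    d=np.c_[(uv[:,0]-K[0,2])/K[0,0],-(uv[:,1]-K[1,2])/K[1,1],-np.ones(len(uv))]@T[:3,:3].T
    return T[:3,3],d
def at(n,uv,z):
    o,d=ray(n,uv); return o+d*((z-o[2])/d[:,2])[:,None]
def proj(n,P):
    i=imaging.camera_info(n);K,T=i["K"],i["T"];c=(np.atleast_2d(P)-T[:3,3])@T[:3,:3]
    return np.c_[K[0,0]*c[:,0]/-c[:,2]+K[0,2],-K[1,1]*c[:,1]/-c[:,2]+K[1,2]]
def shot(n,f=None):
    im=np.ascontiguousarray(imaging.camera(n)[:,:,::-1])
    if f: cv2.imwrite("pics/"+f,im)
    return im
def tcp():
    o=ctrl.get_obs();q=o["eef_rot"];return o["eef_pos"],R.from_quat([q[1],q[2],q[3],q[0]])
def board(n,im,z=0.01,lo=(22,150,120),hi=(32,255,255),box=None):
    h=cv2.cvtColor(im,cv2.COLOR_BGR2HSV);m=cv2.inRange(h,lo,hi)
    if box: k=np.zeros_like(m);k[box[1]:box[3],box[0]:box[2]]=1;m=m*k
    c=max(cv2.findContours(m,0,1)[0],key=cv2.contourArea)
    p=at(n,c[:,0,:],z)[:,:2]*1000
    return cv2.minAreaRect(p.astype(np.float32)),cv2.contourArea(c),c[:,0].mean(0)
def boxpose(c,yaw): # 
    T=np.eye(4);T[:3,:3]=R.from_euler('z',yaw).as_matrix();T[:3,3]=c;return T
E
python3 - <<'E'
from h import *
for n,b in (("top",(400,180,450,245)),("scene",(200,185,240,225))):
    im=cv2.imread(f"pics/{n}0.png"); print(n,board(n,im,box=b))
    # glass white
    m=cv2.inRange(im,(200,200,200),(255,255,255))
    c=max(cv2.findContours(m,0,2)[0],key=cv2.contourArea)
    c=cv2.convexHull(c); r=cv2.minAreaRect((at(n,c[:,0,:],0.066)[:,:2]*1000).astype(np.float32)); print("glass",r)
im=cv2.imread("pics/top0.png"); s=cv2.imread("pics/scene0.png")
a=cv2.resize(im[130:280,240:500],None,fx=3,fy=3,interpolation=2)[:450,:780]
cv2.imwrite("pics/c1.png",a)
cv2.imwrite("pics/c2.png",cv2.resize(s[150:260,190:390],None,fx=4,fy=4,interpolation=2))
E
```

```text
top (((512.2476806640625, -319.1195983886719), (90.73883056640625, 40.52488708496094), 7.7349019050598145), 466.0, array([424.87, 213.07]))
glass ((558.5635986328125, -22.823837280273438), (237.02281188964844, 203.9980010986328), 85.99616241455078)Traceback (most recent call last):
  File "<stdin>", line 3, in <module>
  File "h.py", line 22, in board
    c=max(cv2.findContours(m,0,1)[0],key=cv2.contourArea)
ValueError: max() iterable argument is empty
```

```bash
python3 - <<'E'
from h import *
im=cv2.imread("pics/top0.png"); s=cv2.imread("pics/scene0.png")
print(board("scene",s,lo=(20,100,100),hi=(36,255,255),box=(205,188,235,225)))
cv2.imwrite("pics/c1.png",cv2.resize(im[130:280,240:500],None,fx=3,fy=3,interpolation=2))
cv2.imwrite("pics/c2.png",cv2.resize(s[150:260,190:390],None,fx=4,fy=4,interpolation=2))
E
```

```text
(((557.9539184570312, -315.360107421875), (4.977234363555908, 36.05170822143555), 4.341538906097412), 1.5, array([219.24, 216.24]))
```

View pics/c1.png

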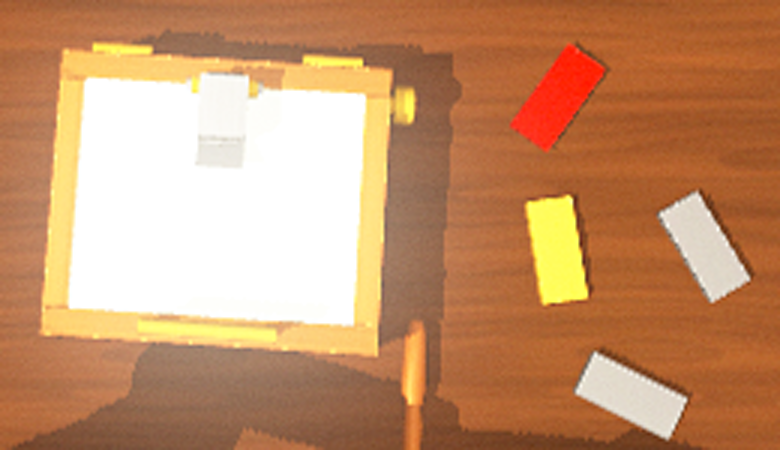

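View pics/c2.png

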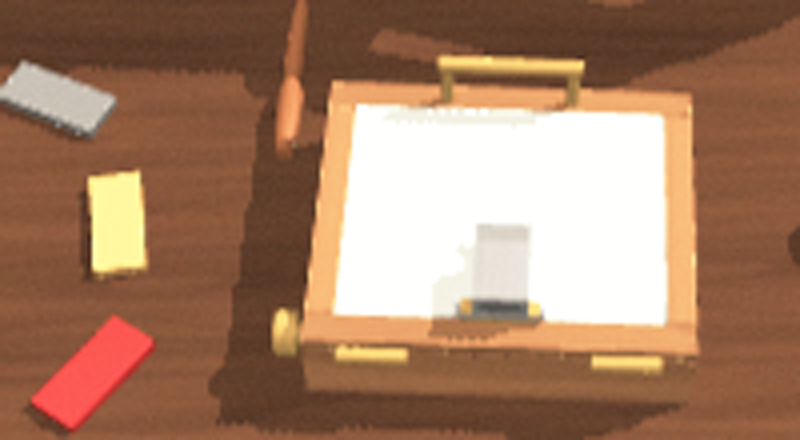

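The close crop confirms the yellow board at top (426,213), with its long axis about 8° off x. The box is shut, with the clip's flare facing the bar. I'll fit the box pose next.

```bash
cat >> h.py <<'E'
def lidfit():
    from scipy.optimize import least_squares
    t=np.array([(62,50),(393,68),(377,355),(42,333)])/3+[240,130]-1/3
    s=np.array([(692,350),(303,350),(330,82),(692,95)])/4+[190,150]-.4
    L=np.array([(120,140,66),(120,-140,66),(-120,-140,66),(-120,140,66)])/1000
    gt=np.array([(82,78),(367,93),(353,325),(69,309)])/3+[240,130]-1/3
    f=lambda p:(boxpose([p[0],p[1],0],p[2])@np.c_[L,np.ones(4)].T).T[:,:3]
    r=lambda p:np.r_[(proj("top",f(p))-t).ravel(),(proj("scene",f(p))-s).ravel()]
    return least_squares(r,[.56,-.02,-.07],loss="soft_l1")
E
python3 - <<'E'
from h import *
o=lidfit();print(o.x,o.fun.round(1));T=boxpose([o.x[0],o.x[1],0],o.x[2])
for n,p in (("mouth",(.051,0,.066)),("bar",(-.106,0,.106)),("flareL",(.024,.02,.083)),("flareR",(.024,-.02,.083)),("barL",(-.106,.055,.112)),("barR",(-.106,-.055,.112))):
    w=(T@np.r_[p,1])[:3];print(n,w.round(4),proj("top",w),(proj("top",w)-[240,130])*3,(proj("scene",w)-[190,150])*4)
p,r=tcp();print(r.as_matrix().round(3))
# target above pick
b=np.array([.5122,-.3191]);y=np.radians(7.7);g=b-.03*np.r_[np.cos(y),np.sin(y)]
print(g,r.inv().apply(np.r_[g,.12]-p)*100)
E
```

```text
[ 0.55438643 -0.02314357 -0.06702309] [-0.1 -0.5 -0.2 -0.2  0.4 -0.3 -0.6  0.1  1.3  0.6 -1.  -2.7 -0.1 -0.3
 -0.5 -0.8]
mouth [ 0.6053 -0.0266  0.066 ] [[313.55911522 175.90357674]] [[220.67734567 137.71073021]] [[499.83356008 264.12695517]]
bar [ 0.4486 -0.016   0.106 ] [[308.99979704 239.00145121]] [[206.99939113 327.00435363]] [[507.65296482  64.18727346]]
flareL [ 0.5797 -0.0048  0.083 ] [[304.60616298 185.29415384]] [[193.81848894 165.88246152]] [[528.8686676  221.06275514]]
flareR [ 0.577  -0.0447  0.083 ] [[320.78265376 186.24851141]] [[242.34796128 168.74553422]] [[473.73731146 219.30509332]]
barL [0.4523 0.0388 0.112 ] [[285.64763224 237.65687442]] [[136.94289673 322.97062325]] [[580.69876669  61.17913108]]
barR [ 0.4449 -0.0709  0.112 ] [[332.19208012 240.50057515]] [[276.57624035 331.50172545]] [[434.80047501  56.68802794]]
[[-0.973  0.232 -0.001]
 [ 0.232  0.973 -0.001]
 [ 0.    -0.002 -1.   ]]
[ 0.4824705  -0.32311959] [-54.43425426 -77.69102702  13.34878236]
```

```bash
python3 -m pendant '[[-27,-39,0,0],[-27,-39,0,0],[-27,-39,0,0],[-27,-39,0,0],[-27,-39,0,0],[-27,-39,0,0],[-27,-39,0,0],[-27,-39,0,0],[-27,-39,0,0],[-27,-39,0,0],[-27,-39,0,0],[-27,-39,0,0]]' 1
python3 -m pendant '[[-27.4,-38.7,0,-21],[-27.4,-38.7,0,-21],[-27.4,-38.7,0,-21],[-27.4,-38.7,0,-21],[-27.4,-38.7,0,-21],[-27.4,-38.7,0,-21],[-27.4,-38.7,0,-21],[-27.4,-38.7,0,-21],[-27.4,-38.7,0,-21],[-27.4,-38.7,0,-21],[-27.4,-38.7,0,-21],[-27.4,-38.7,0,-21]]'
python3 - <<'E'
from h import *
p,r=tcp();print(p,r.as_matrix().round(3))
im=shot("top","t1.png");print(board("top",im,box=(400,180,450,245)))
g=np.array([.4825,-.3231,.025]);print(r.inv().apply(g-p)*100)
E
```

```text
time_s: 1.1
eef_pos: [0.3065, 0.1135, 0.2534]
eef_rot: [0.001, 0.119, 0.993, -0.001]
wrist_force: [-0.6, 0.2, 0.8]
opening: 1.001
grasp_force: 0.0
time_s: 2.1
eef_pos: [0.4811, -0.3209, 0.2526]
eef_rot: [-0.0, -0.066, 0.998, 0.0]
wrist_force: [1.0, 0.7, 0.5]
opening: 0.999
grasp_force: 0.0
[ 0.4811425  -0.32094122  0.25255386] [[-0.991 -0.132 -0.001]
 [-0.132  0.991  0.001]
 [ 0.001  0.001 -1.   ]]
(((512.2476806640625, -319.1195983886719), (90.73883056640625, 40.52488708496094), 7.7349019050598145), 413.0, array([424.33333333, 212.3125    ]))
[-0.11858185 -0.25123038 22.75511956]
```

```bash
python3 -m pendant '[[-0.1,-0.25,4,0],[-0.1,-0.25,8,0],[-0.1,-0.25,12,0],[-0.1,-0.25,16,0],[-0.1,-0.25,18,0],[-0.1,-0.25,20,0],[-0.1,-0.25,21,0],[-0.1,-0.25,22,0],[-0.1,-0.25,22.6,0],[-0.1,-0.25,22.6,0],[-0.1,-0.25,22.6,0]]'
python3 -m pendant '[[0,0,0,0],[0,0,0,0],[0,0,0,0],[0,0,0,0],[0,0,0,0],[0,0,0,0],[0,0,0,0],[0,0,0,0],[0,0,0,0],[0,0,0,0],[0,0,0,0],[0,0,0,0]]' 0.3
```

```text
time_s: 3.07
eef_pos: [0.4827, -0.3217, 0.028]
eef_rot: [0.0, -0.066, 0.998, -0.0]
wrist_force: [-0.8, 0.1, 1.1]
opening: 0.998
grasp_force: 0.0
time_s: 4.07
eef_pos: [0.4829, -0.3219, 0.0286]
eef_rot: [0.001, -0.066, 0.998, -0.001]
wrist_force: [-1.0, 1.0, 7.1]
opening: 0.433
grasp_force: 59.1
```

```bash
python3 -m pendant '[[0,0,-1,0],[0,0,-2,0],[0,0,-4,0],[0,0,-7,0],[0,0,-10,0],[0,0,-13,0],[0,0,-15,0],[0,0,-15,0],[0,0,-15,0]]'
python3 - <<'E'
from h import *
p,r=tcp();print(p,r.as_matrix().round(3))
s=shot("scene","s2.png");t=shot("top","t2.png")
for n,im in(("scene",s),("top",t)):
    u=proj(n,p-[0,0,.02])[0].astype(int);print(u);cv2.imwrite(f"pics/{n}2c.png",cv2.resize(im[max(0,u[1]-45):u[1]+45,u[0]-60:u[0]+60],None,fx=5,fy=5,interpolation=2))
a=cv2.hconcat([cv2.resize(cv2.imread(f"pics/{n}2c.png"),(400,300)) for n in("scene","top")]);cv2.imwrite("pics/both2.png",a)
E
```

```text
time_s: 4.82
eef_pos: [0.4831, -0.322, 0.1797]
eef_rot: [0.001, -0.066, 0.998, -0.002]
wrist_force: [0.0, 0.5, -1.8]
opening: 0.427
grasp_force: 59.8
[ 0.4830616  -0.32203058  0.17965164] [[-0.991 -0.132  0.003]
 [-0.132  0.991 -0.003]
 [-0.003 -0.003 -1.   ]]
[211 164]
[445 223]
```

View pics/both2.png

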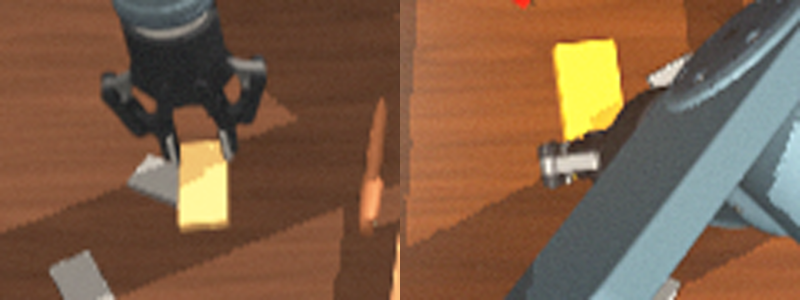

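```bash
python3 - <<'E'
from h import *
def tri(a,b):
    o1,d1=ray("scene",a);o2,d2=ray("top",b);d1=d1[0];d2=d2[0]
    s=np.linalg.lstsq(np.c_[d1,-d2],o2-o1,rcond=None)[0];p,q=o1+d1*s[0],o2+d2*s[1];return (p+q)/2,np.linalg.norm(p-q)
S=lambda u:np.array(u)/3.333+[151,119]; Tp=lambda u:np.array(u)/3.333+[385,178]
print(tri(S((180,224)),Tp((213,40))),tri(S((228,221)),Tp((155,43))))
p,r=tcp()
# predicted top-front corners if flat, board offset 28mm below TCP
y=np.radians(7.7)
for sgn in(-1,1):
    w=p+[0,0,-.018]+r.apply([-.075,sgn*.02,0])
    print(w,(proj("scene",w)-[151,119])*3.333,(proj("top",w)-[385,178])*3.333)
E
```

```text
(array([ 0.55809831, -0.33369016,  0.15560627]), np.float64(0.0020640791521432653)) (array([ 0.55631159, -0.29400192,  0.15611321]), np.float64(0.0025628406382955924))
[ 0.5587715  -0.33069038  0.15855014] [[181.69204819 222.04076407]] [[208.36083135  38.52657137]]
[ 0.55347823 -0.29104218  0.15859211] [[229.87842651 216.11724954]] [[149.83519127  46.75968097]]
```

```bash
cat >> h.py <<'E'
BX=np.array([.5544,-.0231,0]);BY=-.0670
def inb(p): return R.from_euler('z',BY).apply(p)+BX      # box->world
def toff(pbox):
    p,r=tcp();return (r.inv().apply(inb(np.array(pbox))-p)*100).round(2)
def where():
    p,r=tcp();return (R.from_euler('z',-BY).apply(p-BX)*1000).round(1),np.degrees(np.arctan2(*-r.as_matrix()[1::-1,0])-BY).round(2)
E
python3 - <<'E'
from h import *
print(where(),toff([.051-.112,0,.18]))
E
```

```text
(array([ -52.5, -301.9,  176.6]), np.float64(11.44)) [-5.16 29.76 -0.31]
```

```bash
python3 -m pendant '[[-1,3,-0.5,0],[-2,7,-0.5,2],[-3,11,-0.5,4],[-4,15,-0.5,6],[-5,19,-0.5,8],[-5.2,23,-0.5,10],[-5.2,26,-0.5,11.4],[-5.2,28.5,-0.5,11.4],[-5.2,29.8,-0.5,11.4],[-5.2,29.8,-0.5,11.4],[-5.2,29.8,-0.5,11.4],[-5.2,29.8,-0.5,11.4]]'
python3 - <<'E'
from h import *
print(where(),toff([.051-.112,0,.099]))
E
```

```text
time_s: 5.92
eef_pos: [0.4945, -0.0201, 0.1819]
eef_rot: [-0.0, 0.033, 0.999, -0.0]
wrist_force: [-0.5, -0.8, 0.0]
opening: 0.425
grasp_force: 59.9
(array([-60. ,  -1. , 181.9]), np.float64(0.02)) [0.1  0.1  8.29]
```

```bash
python3 -m pendant '[[0.1,0.1,2,0],[0.1,0.1,4,0],[0.1,0.1,6,0],[0.1,0.1,7.5,0],[0.1,0.1,8.3,0],[0.1,0.1,8.3,0],[0.1,0.1,8.3,0]]'
python3 - <<'E'
from h import *
print(where(),toff([.051-.05,0,.099]))
s=shot("scene");t=shot("top")
a=cv2.vconcat([cv2.resize(s[150:260,200:380],None,fx=3,fy=3,interpolation=2)[:280],cv2.resize(t[130:260,240:420],None,fx=3,fy=3,interpolation=2)[:310]]);cv2.imwrite("pics/pre.png",a)
E
```

```text
time_s: 6.5
eef_pos: [0.4936, -0.0189, 0.0993]
eef_rot: [-0.0, 0.034, 0.999, 0.0]
wrist_force: [0.6, -0.1, 0.8]
opening: 0.43
grasp_force: 59.9
(array([-60.9,   0.1,  99.3]), np.float64(-0.03)) [-6.19 -0.01  0.02]
```

View pics/pre.png

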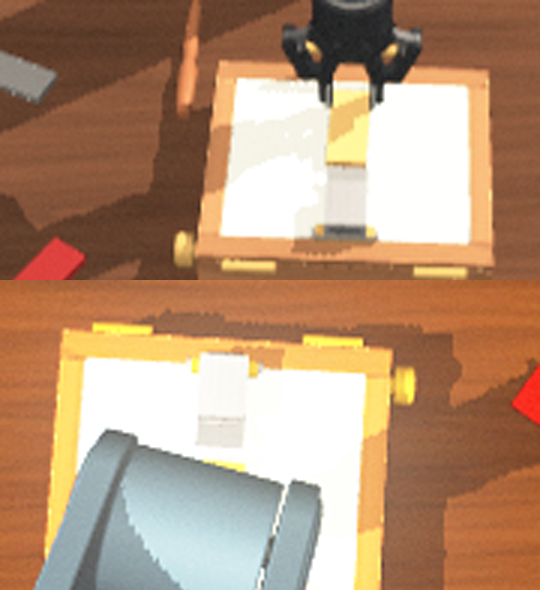

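The board lines up with the jaw (scene crop: board columns 328–370, jaw 325–370), level and about 1 cm short of the flare. Sliding it in.

```bash
python3 -m pendant '[[-0.6,0,0,0],[-1.2,0,0,0],[-1.8,0,0,0],[-2.3,0,0,0],[-2.8,0,0,0],[-3.2,0,0,0],[-3.2,0,0,0]]'
python3 -m pendant '[[-0.4,0,0,0],[-0.8,0,0,0],[-1.2,0,0,0],[-1.6,0,0,0],[-2,0,0,0],[-2.4,0,0,0],[-2.8,0,0,0],[-3,0,0,0],[-3,0,0,0],[-3,0,0,0]]'
python3 - <<'E'
from h import *
print(where(),toff([.051-.05,0,.099]))
E
```

```text
time_s: 7.18
eef_pos: [0.526, -0.0201, 0.099]
eef_rot: [-0.0, 0.033, 0.999, 0.0]
wrist_force: [-0.3, 0.4, -2.9]
opening: 0.429
grasp_force: 59.9
time_s: 8.02
eef_pos: [0.5561, -0.0222, 0.0995]
eef_rot: [0.001, 0.033, 0.999, -0.0]
wrist_force: [1.0, -0.1, -3.1]
opening: 0.427
grasp_force: 60.1
(array([ 1.7,  1. , 99.5]), np.float64(0.04)) [ 0.07 -0.1   0.05]
```

```bash
python3 -m pendant '[[0,0,0.15,0],[0,0,0.15,0],[0,0,0.15,0]]'
python3 -m pendant '[[0,0,0,0],[0,0,0,0],[0,0,0,0],[0,0,0,0],[0,0,0,0],[0,0,0,0],[0,0,0,0],[0,0,0,0]]' 1
python3 -m pendant '[[0,0,-1,0],[0,0,-3,0],[0,0,-6,0],[0,0,-9,0],[2,0,-12,0],[5,0,-12,0],[8,0,-12,0],[11,0,-12,0],[14,0,-12,0],[15.5,0,-12,0],[15.5,0,-12,0]]'
python3 - <<'E'
from h import *
print(where(),toff([-.106,0,.22]))
s=shot("scene");t=shot("top","t3.png")
w=lambda x,y,z:proj("scene",inb(np.array([x,y,z])))[0]
cv2.imwrite("pics/rel.png",cv2.resize(s[160:250,240:380],None,fx=5,fy=5,interpolation=2))
for x in(-.014,-.004,.006):print(x,[(w(x,y,.076)-[240,160])*5 for y in(-.02,.02)])
print((w(.024,0,.083)-[240,160])*5)
E
```

```text
time_s: 8.27
eef_pos: [0.5558, -0.0222, 0.0981]
eef_rot: [0.001, 0.033, 0.999, -0.0]
wrist_force: [1.6, -0.1, -3.0]
opening: 0.425
grasp_force: 60.9
time_s: 8.93
eef_pos: [0.5553, -0.0221, 0.0978]
eef_rot: [-0.0, 0.033, 0.999, -0.0]
wrist_force: [-0.8, 0.1, 1.2]
opening: 1.002
grasp_force: 0.0
time_s: 9.85
eef_pos: [0.3983, -0.0113, 0.2181]
eef_rot: [-0.0, 0.033, 0.999, -0.0]
wrist_force: [-0.4, 0.2, -0.0]
opening: 1.003
grasp_force: 0.0
(array([-156.5,    1.4,  218.1]), np.float64(0.04)) [-5.05 -0.14 -0.19]
-0.014 [array([345.17577062, 179.78243908]), array([412.74110614, 181.91892261])]
-0.004 [array([344.43289653, 193.19054166]), array([412.28032139, 195.34090312])]
0.006 [array([343.68378958, 206.71114096]), array([411.81566913, 208.87553853])]
[376.69903407 225.24683718]
```

View pics/rel.png

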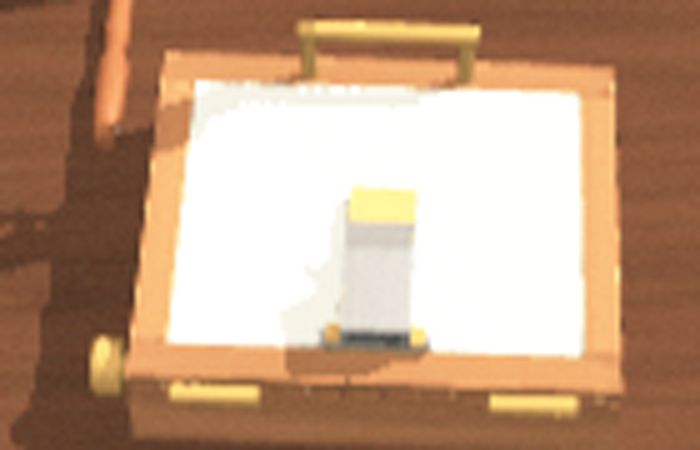

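The board is clipped: its rear edge at crop row 188 puts its centre about 14 mm before the lip line, square and centred. Now the bar: quarter turn and descend.

```bash
python3 - <<'E'
from h import *
print(ctrl.get_obs()["q"].round(3)); t=cv2.imread("pics/t3.png")
E
python3 -m pendant '[[-1,0,0,7],[-2,0,0,14],[-3,0,0,21],[-4,0,0,28],[-5,-0.1,0,35],[-5,-0.1,0,42],[-5,-0.1,0,49],[-5,-0.1,0,56],[-5,-0.1,0,63],[-5,-0.1,0,70],[-5,-0.1,0,77],[-5,-0.1,0,84]]'
python3 - <<'E'
from h import *
print(ctrl.get_obs()["q"].round(3),where(),toff([-.106,0,.109]))
E
```

```text
[-0.328 -0.198  2.055  0.     1.282 -1.832]
time_s: 10.95
eef_pos: [0.452, -0.0164, 0.218]
eef_rot: [0.0, 0.696, 0.718, 0.0]
wrist_force: [0.6, 0.0, -0.9]
opening: 1.002
grasp_force: 0.0
[-0.3   -0.066  1.941  0.     1.266 -0.332] (array([-1.026e+02, -2.000e-01,  2.180e+02]), np.float64(-84.3)) [ 0.05 -0.34 10.9 ]
```

```bash
python3 -m pendant '[[0,-0.3,1,5.7],[0,-0.3,3,5.7],[0,-0.3,5,5.7],[0,-0.3,7,5.7],[0,-0.3,8.5,5.7],[0,-0.3,10,5.7],[0,-0.3,10.9,5.7],[0,-0.3,10.9,5.7],[0,-0.3,10.9,5.7]]'
python3 -m pendant '[[0,0,0,0],[0,0,0,0],[0,0,0,0],[0,0,0,0],[0,0,0,0],[0,0,0,0],[0,0,0,0],[0,0,0,0],[0,0,0,0],[0,0,0,0],[0,0,0,0]]' 0
python3 - <<'E'
from h import *
print(where()); p0,r=tcp()
def bar(th): return np.array([.12+-.226*np.cos(th)+.052*np.sin(th),0,.054+.226*np.sin(th)+.052*np.cos(th)])
for th in (.1,.2,.3,.4,.5,.6,.7,.8,.9,.97):
    print(th,(r.inv().apply(R.from_euler('z',BY).apply(bar(th)-bar(0)))*100).round(2))
E
```

```text
time_s: 11.7
eef_pos: [0.4481, -0.0164, 0.1087]
eef_rot: [-0.0, 0.728, 0.685, -0.0]
wrist_force: [0.1, -0.1, -1.1]
opening: 1.003
grasp_force: 0.0
time_s: 12.62
eef_pos: [0.4475, -0.0163, 0.1089]
eef_rot: [-0.0, 0.728, 0.685, -0.0]
wrist_force: [-2.2, -0.3, 4.3]
opening: 0.114
grasp_force: 58.6
(array([-107.1,   -0.4,  108.9]), np.float64(-89.66))
0.1 [-0.    0.63 -2.23]
0.2 [-0.01  1.48 -4.39]
0.3 [-0.02  2.55 -6.45]
0.4 [-0.02  3.81 -8.39]
0.5 [ -0.03   5.26 -10.2 ]
0.6 [ -0.04   6.88 -11.85]
0.7 [ -0.05   8.66 -13.34]
0.8 [ -0.06  10.58 -14.64]
0.9 [ -0.08  12.62 -15.74]
0.97 [ -0.09  14.11 -16.38]
```

```bash
python3 -m pendant '[[0,0.3,-1.1,0],[0,0.6,-2.2,0],[0,1,-3.3,0],[0,1.5,-4.4,0],[0,2,-5.4,0],[0,2.55,-6.45,0],[0,3.15,-7.4,0],[0,3.8,-8.4,0],[0,4.5,-9.3,0],[0,5.25,-10.2,0],[0,5.25,-10.2,0],[0,5.25,-10.2,0]]'
cat >> h.py <<'E'
def lidang(dz=.0029): # from TCP pose, grasp relation kept from shut
    p=where()[0]/1000; x,z=p[0]+.0011-.12,p[2]-dz-.054
    return np.arctan2(z,-x)-np.arctan2(.052,.226),np.hypot(x,z)-.2319
E
python3 - <<'E'
from h import *
print(where(),lidang())
E
```

```text
time_s: 13.62
eef_pos: [0.4981, -0.0197, 0.2114]
eef_rot: [-0.002, 0.728, 0.685, -0.002]
wrist_force: [-14.3, -2.3, 9.5]
opening: 0.118
grasp_force: 59.0
(array([-56.4,  -0.4, 211.4]), np.float64(-89.63)) (np.float64(0.49626062355827866), np.float64(0.001767156442663148))
```

```bash
python3 -m pendant '[[0,0.6,-1,0],[0,1.4,-1.8,0],[0,2.3,-2.6,0],[0,3.2,-3.3,0],[0,4.2,-4,0],[0,5.1,-4.6,0],[0,6.1,-5.1,0],[0,7.1,-5.6,0],[0,8,-6.05,0],[0,8.8,-6.4,0],[0,8.8,-6.4,0],[0,8.8,-6.4,0]]'
python3 -m pendant '[[0,0,0,0],[0,0,0,0],[0,0,0,0],[0,0,0,0]]'
python3 - <<'E'
from h import *
print(where(),lidang())
s=shot("scene","s5.png");u=proj("scene",tcp()[0])[0].astype(int)
cv2.imwrite("pics/up.png",cv2.resize(s[max(0,u[1]-60):u[1]+100,u[0]-100:u[0]+100],None,fx=3.5,fy=3.5,interpolation=2));print(u)
E
```

```text
time_s: 14.62
eef_pos: [0.5885, -0.0259, 0.2764]
eef_rot: [0.001, 0.728, 0.685, -0.0]
wrist_force: [-4.1, -3.8, 8.6]
opening: 0.114
grasp_force: 62.8
time_s: 14.95
eef_pos: [0.5881, -0.0259, 0.2762]
eef_rot: [0.001, 0.729, 0.685, -0.0]
wrist_force: [-4.3, -4.5, 7.4]
opening: 0.111
grasp_force: 62.8
(array([ 33.8,  -0.5, 276.2]), np.float64(-89.69)) (np.float64(0.9744789783845857), np.float64(0.0033328633503405813))
[315 163]
```

View pics/up.png

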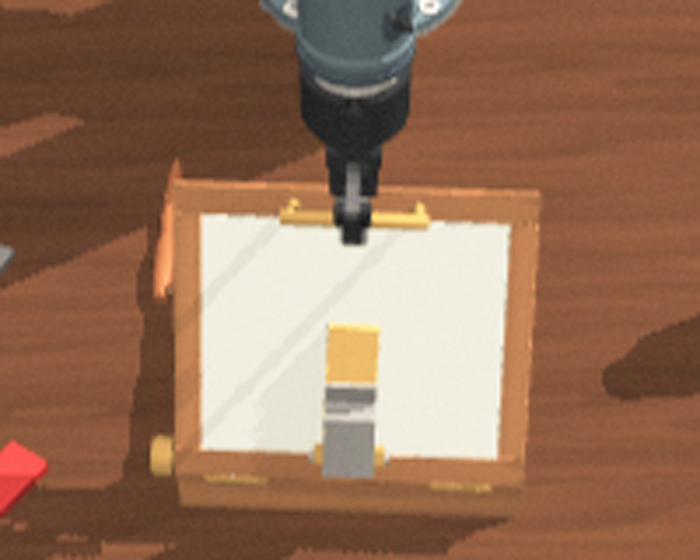

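The lid is up at about 0.97 rad, the bar is held at crop (352,215), and the offcut is still clipped. Easing back to about 0.72, then checking the angle against the lid's front corners.

```bash
python3 -m pendant '[[0,-0.5,0.25,0],[0,-1.1,0.5,0],[0,-1.7,0.8,0],[0,-2.3,1.1,0],[0,-2.9,1.45,0],[0,-3.5,1.8,0],[0,-4.1,2.15,0],[0,-4.7,2.5,0],[0,-5.15,2.8,0],[0,-5.15,2.8,0],[0,-5.15,2.8,0]]'
python3 -m pendant '[[0,0,0,0],[0,0,0,0],[0,0,0,0],[0,0,0,0],[0,0,0,0],[0,0,0,0]]'
python3 - <<'E'
from h import *
print(where(),lidang(),ctrl.get_obs()["dq"].round(3))
def c(th,y): return proj("scene",inb(np.array([.12-.24*np.cos(th)+.012*np.sin(th),y,.054+.24*np.sin(th)+.012*np.cos(th)])))[0]
for th in(.93,.97,1.01):print(th,(c(th,-.14)-[215,103])*3.5,(c(th,.14)-[215,103])*3.5)
s=shot("scene","s6.png")
cv2.imwrite("pics/fin.png",cv2.resize(s[103:263,215:415],None,fx=3.5,fy=3.5,interpolation=2))
for th in(.63,.72,.81):print(th,(c(th,-.14)-[215,103])*3.5,(c(th,.14)-[215,103])*3.5)
E
```

```text
time_s: 15.92
eef_pos: [0.5359, -0.0223, 0.2463]
eef_rot: [0.0, 0.728, 0.685, -0.001]
wrist_force: [-0.4, -5.1, 1.8]
opening: 0.114
grasp_force: 63.6
time_s: 16.42
eef_pos: [0.5361, -0.0223, 0.2464]
eef_rot: [0.0, 0.728, 0.685, -0.001]
wrist_force: [-0.7, -4.6, 1.6]
opening: 0.117
grasp_force: 63.6
(array([-18.3,  -0.4, 246.4]), np.float64(-89.67)) (np.float64(0.7179845549779322), np.float64(0.0020531790764981295)) [ 0.001 -0.     0.002 -0.001 -0.     0.   ]
0.93 [171.26584379 178.49391406] [537.46921443 189.66936633]
0.97 [169.68284647 181.71144601] [538.40133804 192.97302309]
1.01 [168.08527013 185.46431341] [539.31486182 196.81356829]
0.63 [182.42747303 170.78050259] [530.09210298 181.36841912]
0.72 [179.23754312 170.15087939] [532.35274738 180.90332679]
0.81 [175.90137461 171.99978577] [534.58228106 182.92715416]
```

View pics/fin.png

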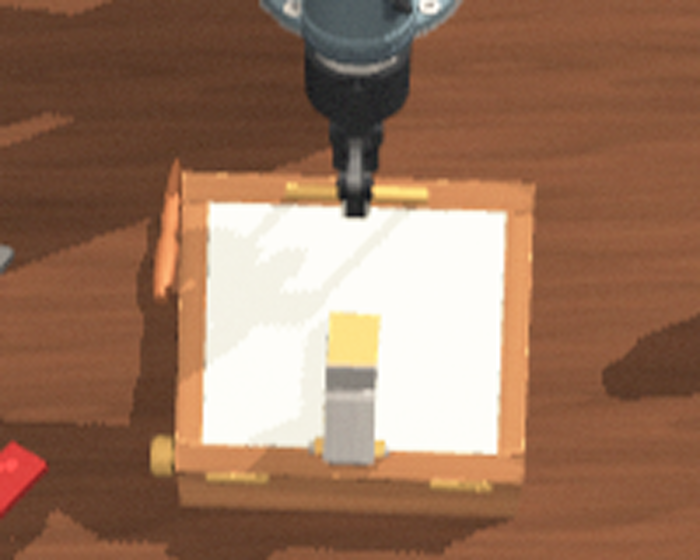

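The lid's front corners at (182,172) and (535,183) match 0.72 rad. The bar is held steady, the offcut is clipped, and the bystanders haven't been touched.

```bash
python3 -c "
from bench import workorder;print(workorder.hand_in())"
```

```text
the job is handed in; nothing more can be done
None
```

I handed the job in, with no verdict shown: the offcut is clipped square and centred, the lid went up to about 0.97 rad, and it is now held steady by the bar at about 0.72 rad (angles worked out from the arm pose and camera), with the jar, divider and stick left alone.

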